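# Seat a duct end cap in the drilling jig and snap the toggle clamp shut

## Robot

A 6-joint arm with a two-finger parallel gripper is mounted at the origin on the work surface. World frame = base frame: x ahead of the robot, y to its left, z up, the work surface at z = 0. Lengths are in m, angles in rad, forces in N, time in s.
With the tool pointing down it reaches from about 0.325 to 1 m from the base axis. Payload 5.1 kg.
Tool frame: the origin (TCP) lies at the very end of the fingers, on their centre line; the grasp point (between the pads) lies 19 mm behind it; x points along the fingers, z is the direction in which the jaws open and shut, and the axes are right-handed (so a half turn about x gives the same grasp; the last joint's range is limited). The gripper opens to 85 mm and grips with 20 to 120 N. Pads are 22 mm wide; open, the fingers measure 114 mm over their backs; the gripper's body (76 mm by 85 mm) begins 54 mm behind the grasp point. The pads swing forward as they close: fully open they stand 13 mm farther back than shut.
Start: joints at [-1.202, 0.124, 1.65, -0, 1.367, -0.083], TCP at [0.284, -0.585, 0.207] pointing down, gripper open.
Joint ranges: [-2.61, 2.61], [-1.02, 2.33], [0.03, 2.71], [-1.35, 4.49], [0.32, 2.68], [-2.91, 2.91]. Speed limits (rad/s): [2.57, 2.57, 3.14, 3.14, 3.14, 3.14].

## Interface

Orientations are given as a unit quaternion [x, y, z, w].
In Python, from cell import env gives the robot as it stands.
- The arm moves only by the tool send_rows, never from a script. Its argument "motion" is a list of rows, each an object with "travel": the shift along the world's x, y, z in m, a list of three; "dr": the turn, a rotation vector about the world's x, y, z in degrees, a list of three; "hand": the finger opening in m, from 0 to 0.0854. In form: [{"travel": [dx, dy, dz], "dr": [ax, ay, az], "hand": hand}, ...]. A call has 1 to 5 rows; each row shifts and turns the commanded pose from where the row before left it; what a row does not reach is not made up. A row lasts 1/8 s, in which the tool goes at most 62.5 mm and 10.7 degrees, less where a joint would pass 70% of its speed; a pose out of reach is approached as far as the arm can. A call is refused whole if a number of a shift passes 0.0625 or a number of a turn 10.7, either way. A call with a gripper value outside its range is refused whole. The fingers move at their own pace and stop on an object; "newtons" is the grip in N (left out, the last holds). Time passes only in rows, so rows that do not move let the fingers close. It gives the time, the measured TCP pose, the force and the opening at its end, in the units of the state.
- env.read_state(): the state, without advancing time (a new reading comes with each control period).
- env.get_image(name): name is "scene" or "top" or "wrist"; returns a dict with "img" (480x640x3 uint8, red, green, blue), "K" (3x3 intrinsics, pixels), "R" (3x3) and "t" (3): a world point X has camera coordinates R X + t. Camera axes: x right, y down, z forward; pixel columns grow to the right and rows downward; lengths in m; the calibration is good to about 2 mm. A picture is of the moment at which its call begins. There is no depth.
- env.finish_job(): hands the job in, once; it reports no verdict.
Trained networks look in the newest picture that a camera, given by its name, has taken for a name from the list of things; names that differ only in an ending like _2 or _b are one class to them, and where a whole thing is asked for, a point or a joint stands for the part that bears it (a point fixed in the world has none). Each returns a list of dicts, best first, with "score" (0 to 1); they miss things now and then, are a little off and sometimes report something else, mostly with a low value. They report only what shows in the picture. A call takes as long as a camera call. They do not tell look-alikes from the thing itself.
- env.search_frame(label, camera): "extent" ([left, top, width, height] in pixels, round what is visible of it).
- env.spot_point(label, camera): "at" ([column, row] in pixels: a listed point, or the origin of a listed thing).
The state is a dict: "time": time; "q": joint angles; "joint_vel": joint speeds; "joint_efforts": joint torques, N m; "eef_pos": TCP position; "eef_rot": TCP orientation; "ft_force": force on the tool from outside, world axes, zero at the start; "torque": the same for the moment, N m; "opening": finger opening in m.
Only numpy, scipy, OpenCV 4.12 (cv2) and the standard library are available. Lean on these libraries where they do the work, as an engineer would, in place of code of your own. Each camera call takes 0.05 s, during which the arm holds its last target.

## Task

Without gripping or lifting anything, push the flat sheet-metal duct end cap along the jig's channel with your fingertips until it sits fully home against the end stop. Then push the T-handled clamp lever over past its centre so that it snaps across and the clamp's rubber pad presses down on the cap. Leave the spray can, the tray and the screwdriver where they are.

Things in the scene. Friction and masses are not known exactly. Their poses are not given: they have to be found in the camera images.
- jig: Drilling jig fixed to the bench: dark brown plywood plate 220 (x) by 215 (y) by 15 mm thick, spanning x -110 to 110, y -80 to 135. Origin: underside at bench level, below the middle of the channel; x along the channel to the end stop, y to the toggle clamp's side, z up. Dark steel rails 12 mm wide along x, inner faces at y -51.5 and +51.5, tops at z 29. The near end of the channel is open.
- jig_stop (a point): Middle of the top edge of the end stop's near face (x 85, y 0, z 40 mm in the jig's frame), with the jig's axes. The stop is a dark steel bar across the channel, 15 mm thick, 127 mm wide. The cap is fully home when its leading edge touches this face.
- jig_seat (a point): Point on the jig's channel floor (x 35, y 0, z 15 in the jig's frame), with the jig's axes: the origin of the end cap lies here when it is fully home.
- end_cap: Loose duct end cap of bare galvanised sheet, flat face up: 100 (x) by 95 (y) by 25 mm high, 0.2 to 0.42 kg. Origin: centre of its underside; x within a few degrees of the jig's x. It lies on the channel floor, about 4 mm play at each rail, leading edge 30 to 65 mm short of the stop, and slides with 1 to 5 N of push. Its top is 40 mm above the bench, 11 mm above the rails.
- lever (a joint): Angle of the spring-loaded over-centre clamp lever (rad). 0 = open, leaning 0.8 rad off upright to the jig's +y, away from the channel; 0.8 = upright, dead centre; beyond that it snaps by itself to shut, leaning to -y over the channel: about 1.5 with the pad on the cap (stop at 1.6). Leaving 0 takes about 6 N at the crossbar, falling to nothing at centre; let go before that, it springs back.
- lever_pin (a point): Middle of the pin about which lever and clamp arm swing: at x 55, y 100, z 55 mm in the jig's frame, with the jig's axes; the pin runs along x. The steel bracket round it spans jig x 30 to 80, y 75 to 125, up to z 65.
- lever_bar (a point): Middle of the lever's T handle: a black rubber crossbar 16 mm in diameter, 60 mm long over its round ends, parallel to the jig's x, 85 mm from the pin, on a steel stem 14 by 8 mm. In the jig's frame: x 55, y 161, z 114 mm when open; y 100, z 140 at dead centre; about y 45, z 120 when shut.
- clamp_arm: The clamp's hold-down arm, an 18 by 12 mm steel bar coupled to the lever (turns 0.7 times as far). Origin: on the pin. Open, it points 60 degrees up towards the jig's -y, its end about 130 mm above the bench at jig y about 60; shut, it lies level and its rubber pad, 20 mm in diameter, 80 mm from the pin, presses on the cap at jig x 55, y 20.
- spray_can: Bystander: grey aerosol can standing upright, 54 mm diameter, 150 mm tall, beside the jig on its -y side. Origin: centre of its underside.
- rivet_tray: Bystander: small open grey plastic tray, 70 by 100 by 35 mm high, on the bench beyond the end stop. Origin: centre of its underside.
- screwdriver: Bystander: screwdriver with a blue handle lying on the bench roughly along the jig's x, beyond the clamp on the +y side. Origin: its middle, at bench level.
Things that resemble listed ones, but are neither listed nor needed, are in the scene too. Leave any red look-alike of the end_cap alone.

How it is judged:
On the way, in this order (a step that is already met when the one before it is completed fails the run):
1. the end cap is home against the end stop while the clamp lever is still open (x of end_cap in the frame of jig above 0.031 m and value of joint lever below 0.4 rad), for 0.2 s.
2. the lever has snapped past centre and the pad presses on the cap (value of joint lever above 1.35 rad and contact force between clamp_arm and end_cap above 2 N), for 0.2 s.
At the end, for the whole second after the job is handed in: The end cap lies flat on the channel floor, within 4 mm of the end stop and square to it within 0.08 rad, at rest; the lever is past centre in its shut position (above 1.35 rad) and the clamp's pad presses on the cap with more than 2 N (all of step 2 and x of end_cap in the frame of jig above 0.031 m and z of end_cap in the frame of jig below 0.018 m and angle between the x axis of end_cap and the x axis of jig, either way round below 0.08 rad and linear speed of end_cap below 0.01 m/s); the robot touches nothing.
It fails at once if the end cap is lifted off the channel floor (more than 6 mm) or tipped (more than 0.15 rad) (z of end_cap in the frame of jig above 0.021 m or angle between end_cap's own z axis and vertical above 0.15 rad).
It fails at once if the lever goes past centre while the cap is not home against the stop (value of joint lever above 0.9 rad and x of end_cap in the frame of jig below 0.03 m).
It fails at once if the spray can, the tray or the screwdriver is moved more than 20 mm, or the can is tipped (distance of any of spray_can, rivet_tray, screwdriver from where it was at the start of the episode above 0.02 m or angle between spray_can's own z axis and vertical above 0.3 rad).
It also fails if it takes over 42 s, if anything falls off the work surface, if the arm or the gripper's body presses on something with over 40 N, if the wrist force passes 120 N, or if a joint passes its speed limit or range.

## Working session

There is one attempt and no reset: what is moved stays moved. The work goes in short steps, Python scripts to look and compute and a tool call to move; the robot and the scene stay as the last step left them, time stands still between calls to the robot, and variables do not carry over. Pictures are saved under pics/ and viewed, and the job is handed in when it is done.

Besides the shell and the picture viewer there is one more tool, called after ">>>" as a command line: name --argument value ..., lists and objects as JSON in quotes. send_rows: Moves the arm, as the interface text tells. Its arguments: {"type":"object","properties":{"motion":{"type":"array"},"newtons":{"type":"number"}},"required":["motion"]}

```bash
ls; mkdir -p pics; python3 - <<'E'
from cell import env
import cv2
print(env.read_state())
for c in ["scene","top"]:
    d=env.get_image(c); cv2.imwrite(f"pics/{c}0.png",d["img"][:,:,::-1])
    print(c,d["K"].tolist(),d["R"].tolist(),d["t"].tolist())
    for n in ["jig_stop","jig_seat","end_cap","lever_pin","lever_bar","spray_can","rivet_tray","screwdriver","jig","clamp_arm"]:
        print(n,[(x["at"],round(x["score"],2)) for x in env.spot_point(n,c)][:4])
E
```

```text
pics
{'time': 0.0, 'q': array([-1.20160118e+00,  1.24514576e-01,  1.65166656e+00, -1.86396331e-05,
        1.36752339e+00, -8.25866866e-02]), 'joint_vel': array([-9.51111848e-04, -7.41102437e-04,  1.71385582e-04, -7.09821736e-06,
        1.17115407e-03, -5.71394873e-04]), 'joint_efforts': array([ 5.81863751e-04, -4.23612428e+01, -3.65448260e+01, -6.58987574e-05,
        6.80541081e-03,  1.66506067e-05]), 'eef_pos': array([ 0.28350571, -0.58417432,  0.20575135]), 'eef_rot': array([ 0.37575075,  0.59988704, -0.37486678,  0.59868339]), 'ft_force': array([ 0.01297641,  0.12575254, -0.17348124]), 'torque': array([ 0.01204925,  0.02710448, -0.04283301]), 'opening': 0.08531586073305426}
scene [[513.0228655407506, 0.0, 315.73204182922797], [0.0, 513.0228655407506, 236.05478339306003], [0.0, 0.0, 1.0]] [[-0.8922903315657705, 0.4513446463154771, -0.010294388597875695], [0.31330989876470805, 0.6026617529711432, -0.7339180600324513], [-0.32504595295172606, -0.658093322977908, -0.6791600008257249]] [0.5499609473223932, -0.06986765802210895, 1.4207518813461306]
jig_stop [([263.6, 239.8], 0.88)]
ji
[... 451 characters left out ...]
25, 239.50608895633817], [0.0, 0.0, 1.0]] [[0.006638530421272209, -0.9999763019899636, 0.0018235603426874874], [-0.9798096925920404, -0.0068690327958304, -0.19981437058215082], [0.19982216147499038, -0.0004602683210746924, -0.9798320733352913]] [-0.05784969482125798, 0.5659935988906581, 1.0486853390175561]
jig_stop []
jig_seat [([354.0, 217.8], 0.96), ([396.3, 168.0], 0.22)]
end_cap [([230.0, 282.2], 0.98), ([474.8, 234.6], 0.9), ([353.2, 332.8], 0.74), ([353.6, 219.8], 0.56)]
lever_pin [([318.2, 190.4], 0.68)]
lever_bar [([293.2, 170.7], 0.71)]
spray_can [([410.9, 248.7], 0.78)]
rivet_tray [([394.8, 168.5], 0.69)]
screwdriver [([252.6, 190.5], 0.86)]
jig []
clamp_arm [([317.4, 188.1], 0.6)]
```

View pics/scene0.png

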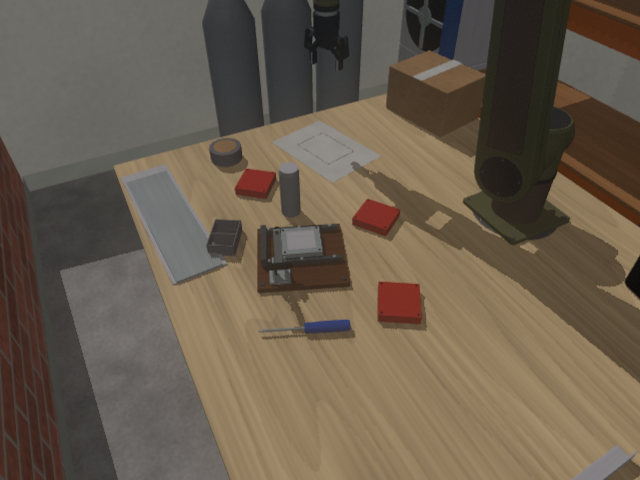

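View pics/top0.png

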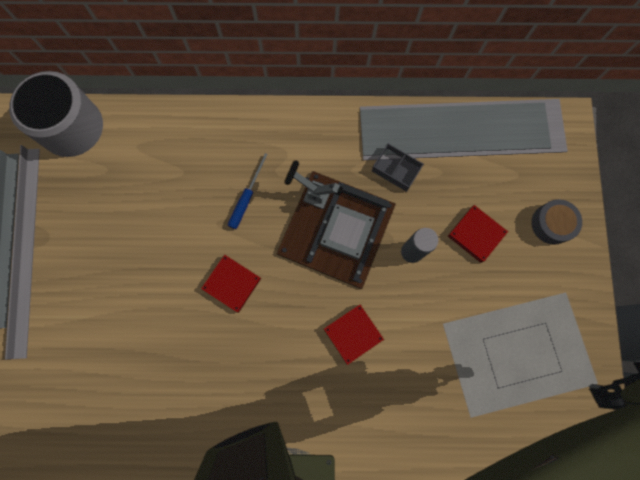

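```bash
python3 - <<'E'
import cv2
a=cv2.imread("pics/top0.png")[110:310,200:500]; cv2.imwrite("pics/top0c.png",cv2.resize(a,(800,533),interpolation=cv2.INTER_CUBIC))
a=cv2.imread("pics/scene0.png")[160:340,200:420]; cv2.imwrite("pics/scene0c.png",cv2.resize(a,(733,600),interpolation=cv2.INTER_CUBIC))
E
```

```text
(no output)
```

View pics/top0c.png

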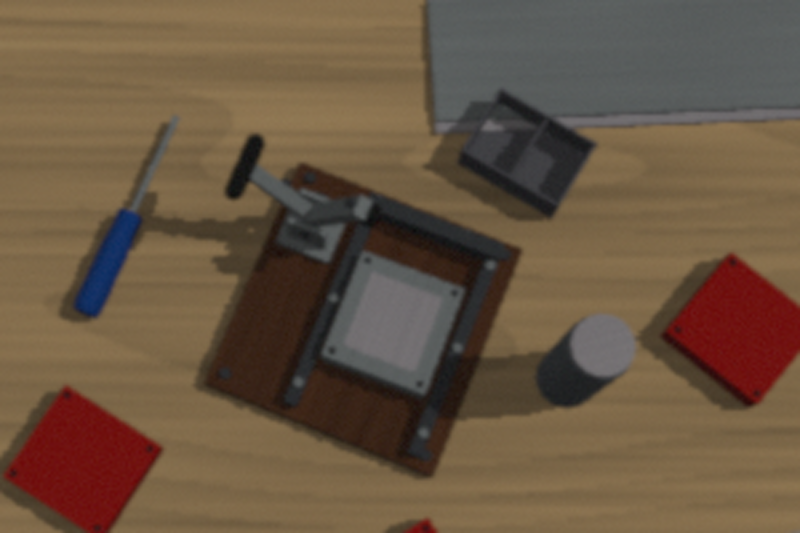

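View pics/scene0c.png

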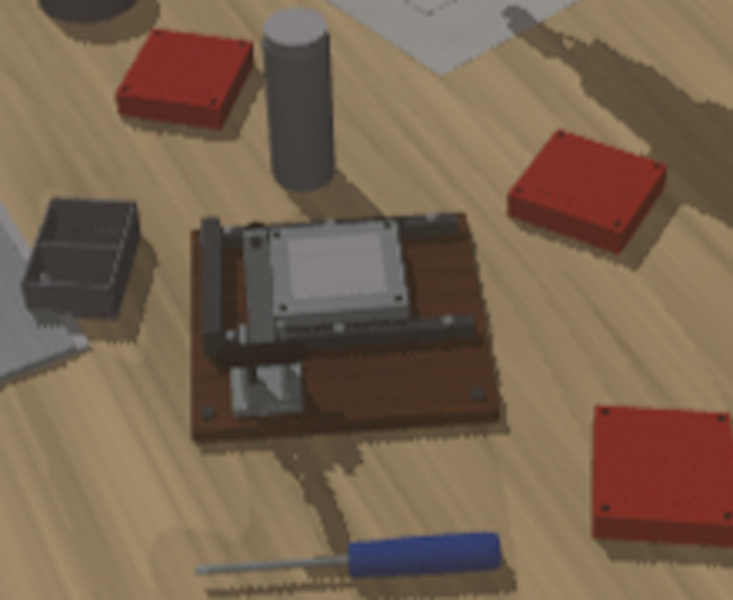

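The cap meant is the galvanised one in the jig channel, at top px (347,231) and scene px (301,243). The red plates at (230,282), (352,333) and (478,234) in the top view are look-alikes. The enlarged crop confirms this. I'll fit the jig pose from the plate corners next.

```bash
cat > h.py <<'E'
import numpy as np
from scipy.optimize import least_squares
TOP=dict(K=[[492.47244915420725,0,312.6737006120052],[0,492.47244915420725,239.50608895633817],[0,0,1]],R=[[0.006638530421272209,-0.9999763019899636,0.0018235603426874874],[-0.9798096925920404,-0.0068690327958304,-0.19981437058215082],[0.19982216147499038,-0.0004602683210746924,-0.9798320733352913]],t=[-0.05784969482125798,0.5659935988906581,1.0486853390175561])
SC=dict(K=[[513.0228655407506,0,315.73204182922797],[0,513.0228655407506,236.05478339306003],[0,0,1]],R=[[-0.8922903315657705,0.4513446463154771,-0.010294388597875695],[0.31330989876470805,0.6026617529711432,-0.7339180600324513],[-0.32504595295172606,-0.658093322977908,-0.6791600008257249]],t=[0.5499609473223932,-0.06986765802210895,1.4207518813461306])
for c in (TOP,SC):
    for k in c:c[k]=np.array(c[k])
def proj(c,X):
    p=(c["R"]@np.atleast_2d(X).T).T+c["t"]; p=(c["K"]@p.T).T; return p[:,:2]/p[:,2:]
def back(c,uv,z):
    d=c["R"].T@np.linalg.inv(c["K"])@np.array([uv[0],uv[1],1]); o=-c["R"].T@c["t"]
    return o+d*(z-o[2])/d[2]
def Rz(a): return np.array([[np.cos(a),-np.sin(a),0],[np.sin(a),np.cos(a),0],[0,0,1]])
def j2w(p,J): return np.atleast_2d(J)@Rz(p[2]).T+np.array([p[0],p[1],0])
def fit(obs,p0):
    f=lambda p:np.concatenate([(proj(c,j2w(p,np.array(J)))-np.array(uv)).ravel() for c,J,uv in obs])
    r=least_squares(f,p0,loss='soft_l1'); return r.x,r.fun
E
python3 - <<'E'
from h import *
P=[[-.11,.135,.015],[.11,.135,.015],[.11,-.08,.015],[-.11,-.08,.015]]
t=np.array([[205,383],[300,165],[520,248],[432,475]])/2.6667+[200,110]
s=np.array([[500,418],[193,432],[192,230],[465,213]])/3.3333+[200,160]
p0=[.6,-.05,0]
for o in ([(TOP,P,t)],[(SC,P,s)],[(TOP,P,t),(SC,P,s)]):
    x,f=fit(o,p0);print(x,f.round(1))
p=x
# cap top corners z=.04 
ct=np.array([[367,253],[467,287],[425,395],[321,358]])/2.6667+[200,110]
cs=np.array([[272,229],[403,220],[408,308],[275,325]])/3.3333+[200,160]
for c,u in((TOP,ct),(SC,cs)):
    w=np.array([back(c,q,.04) for q in u]); j=(w-[p[0],p[1],0])@Rz(p[2]); print(j[:,:2].round(4), j.mean(0))
for n,uv in dict(seat=(354,217.8,.015),bar=(293.2,170.7,.114),can=(410.9,248.7,0),tray=(394.8,168.5,0),scr=(252.6,190.5,0)).items():
    w=back(TOP,uv[:2],uv[2]);print(n,w.round(3),((w-[p[0],p[1],0])@Rz(p[2])).round(3))
print(j2w(p,[[-.11,0,0],[.085,0,.04],[.055,.161,.114],[.055,.1,.14],[.055,.045,.12]]))
E
```

```text
[ 0.59241728 -0.13545125 -0.38139727] [-0.9  0.2 -0.6 -1.6  0.9 -0.   0.5  0.8]
[ 0.5946191  -0.12735181 -0.39234566] [ 0.4 -1.1 -1.2  0.7 -0.2 -0.1  0.8  0.1]
[ 0.59269216 -0.1332118  -0.38164942] [-1.8  0.  -1.5 -1.8 -0.  -0.1 -0.5  0.6  0.5 -3.5 -0.7 -0.9 -0.7 -1.4
 -0.  -1.6]
[[ 0.0469  0.0426]
 [ 0.0514 -0.0486]
 [-0.0504 -0.0491]
 [-0.0542  0.0446]] [-0.00158238 -0.00262787  0.04      ]
[[ 0.0447 -0.0415]
 [-0.0566 -0.0419]
 [-0.0511  0.0548]
 [ 0.0465  0.063 ]] [-0.00412486  0.00859761  0.04      ]
seat [ 0.628 -0.151  0.015] [ 0.039 -0.003  0.015]
bar [ 0.708 -0.01   0.114] [0.061 0.157 0.114]
can [ 0.558 -0.286  0.   ] [ 0.024 -0.154  0.   ]
tray [ 0.756 -0.253  0.   ] [ 0.196 -0.05   0.   ]
scr [0.698 0.092 0.   ] [0.014 0.248 0.   ]
[[ 0.49060649 -0.09224211  0.        ]
 [ 0.67157654 -0.16487019  0.04      ]
 [ 0.70369973 -0.00428034  0.114     ]
 [ 0.68098017 -0.06089149  0.14      ]
 [ 0.66049533 -0.11193432  0.12      ]]
```

```bash
python3 - <<'E'
from h import *
from scipy.spatial.transform import Rotation as R
r=R.from_quat([ 0.37575075,  0.59988704, -0.37486678,  0.59868339]).as_matrix()
print(r.round(3)); z=r[:,2]; print("jaw yaw deg",np.degrees(np.arctan2(z[1],z[0])), "jig x yaw",np.degrees(-.384))
E
```

```text
[[-0.001  0.9    0.437]
 [ 0.002  0.437 -0.9  ]
 [-1.     0.    -0.002]]
jaw yaw deg -64.11458168562281 jig x yaw -22.001579333023614
```

>>> send_rows --motion '[{"travel": [0.02, 0.049, 0.002], "dr": [0, 0, -4.8], "hand": 0.04}, {"travel": [0.02, 0.049, 0], "dr": [0, 0, -4.8], "hand": 0.04}, {"travel": [0.02, 0.049, 0], "dr": [0, 0, -4.8], "hand": 0.04}, {"travel": [0.02, 0.049, 0], "dr": [0, 0, -4.8], "hand": 0.04}, {"travel": [0.02, 0.049, 0], "dr": [0, 0, -4.8], "hand": 0.04}]'

```text
time: 1.72
eef_pos: [0.3842, -0.3382, 0.2092]
eef_rot: [0.493, 0.507, -0.492, 0.508]
ft_force: [0.6, 0.1, 1.0]
opening: 0.0401
```

>>> send_rows --motion '[{"travel": [0.02, 0.049, 0], "dr": [0, 0, -4.8], "hand": 0.04}, {"travel": [0.02, 0.049, 0], "dr": [0, 0, -4.8], "hand": 0.04}, {"travel": [0.02, 0.049, 0], "dr": [0, 0, -4.8], "hand": 0.04}, {"travel": [0.02, 0.049, 0], "dr": [0, 0, -4.8], "hand": 0.04}, {"travel": [0.02, 0.049, 0], "dr": [0, 0, -4.8], "hand": 0.04}]'

```text
time: 2.35
eef_pos: [0.4842, -0.0931, 0.2094]
eef_rot: [0.587, 0.394, -0.587, 0.394]
ft_force: [0.8, -0.1, 0.4]
opening: 0.0398
```

```bash
python3 - <<'E'
from cell import env
import cv2
from scipy.spatial.transform import Rotation as R
import numpy as np
for c in ["wrist","top"]:
    d=env.get_image(c); cv2.imwrite(f"pics/{c}1.png",d["img"][:,:,::-1])
    np.savez(f"{c}1.npz",**{k:d[k] for k in "KRt"})
    for n in ["jig_stop","jig_seat","end_cap","lever_pin","lever_bar"]:
        print(c,n,[(x["at"],round(x["score"],2)) for x in env.spot_point(n,c)][:4])
s=env.read_state();print(s["time"],s["eef_pos"],s["q"],s["opening"],R.from_quat(s["eef_rot"]).as_matrix()[:,2])
E
```

```text
wrist jig_stop []
wrist jig_seat []
wrist end_cap [([111.2, 290.2], 0.61), ([413.1, 284.5], 0.59), ([308.0, 55.4], 0.56)]
wrist lever_pin []
wrist lever_bar []
top jig_stop [([360.6, 195.9], 0.72)]
top jig_seat [([353.9, 219.9], 0.82), ([406.9, 250.9], 0.67)]
top end_cap [([473.7, 235.6], 0.92), ([356.3, 334.2], 0.9), ([230.8, 281.6], 0.79)]
top lever_pin [([316.0, 190.8], 0.58)]
top lever_bar [([294.3, 172.9], 0.63)]
2.95 [ 0.48355857 -0.09557799  0.20904696] [-3.04079358e-01 -2.33949272e-01  1.98970333e+00 -2.89262751e-05
  1.38576438e+00  1.65416079e+00] 0.03999956771100656 [-3.77818013e-01 -9.25879878e-01  2.21543621e-05]
```

View pics/wrist1.png

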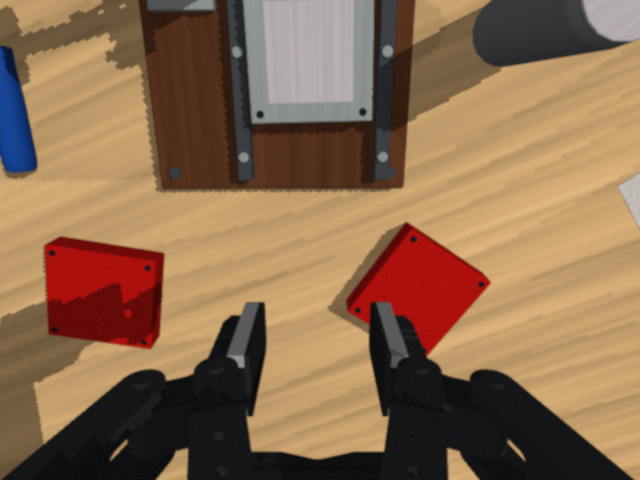

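View pics/top1.png

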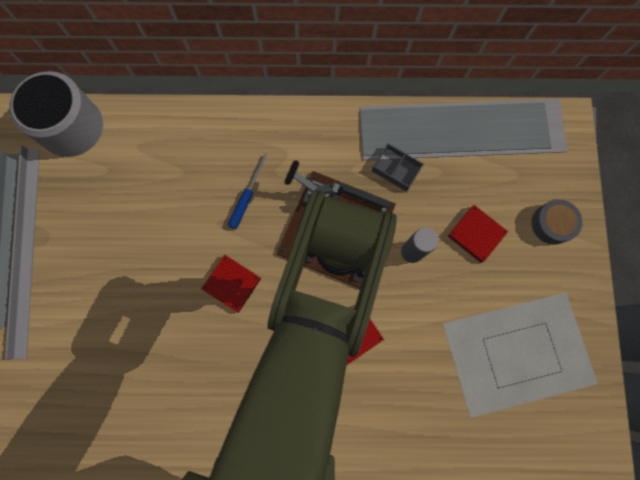

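```bash
python3 - <<'E'
from h import *
W=dict(np.load("wrist1.npz"))
for p in ([ .5927,-.1332,-.3816],[.5924,-.13545,-.3814]):
  for n,uv,z in (("cornerL",(163,188),.015),("cornerR",(404,188),.015),("edgeL_far",(146,0),.015),("railLinner near",(253,180),.029),("railRinner near",(376,180),.029),("railLinner far",(246,0),.029),("railRinner far",(377,0),.029),("capL",(250,123),.04),("capR",(372,121),.04),("TCPchk",(316,310),.19)):
    w=back(W,uv,z); print(n,w.round(4),((w-[p[0],p[1],0])@Rz(p[2]))[:2].round(4))
print(proj(W,[[.4835,-.0956,.209],[.4835,-.0956,.03]]))
E
```

```text
cornerL [0.5423 0.0294 0.015 ] [-0.1073  0.1321]
cornerR [ 0.4615 -0.1679  0.015 ] [-0.1088 -0.0811]
edgeL_far [ 0.6768 -0.0304  0.015 ] [0.0398 0.1267]
railLinner near [ 0.5202 -0.0504  0.029 ] [-0.0981  0.0499]
railRinner near [ 0.4808 -0.1465  0.029 ] [-0.0989 -0.0541]
railLinner far [ 0.6442 -0.1027  0.029 ] [0.0364 0.0475]
railRinner far [ 0.6074 -0.1926  0.029 ] [ 0.0358 -0.0497]
capL [ 0.5632 -0.0697  0.04  ] [-0.051  0.048]
capR [ 0.5284 -0.1587  0.04  ] [-0.0502 -0.0476]
TCPchk [ 0.4669 -0.0865  0.19  ] [-0.1342 -0.0035]
cornerL [0.5423 0.0294 0.015 ] [-0.1078  0.1343]
cornerR [ 0.4615 -0.1679  0.015 ] [-0.1094 -0.0789]
edgeL_far [ 0.6768 -0.0304  0.015 ] [0.0393 0.1289]
railLinner near [ 0.5202 -0.0504  0.029 ] [-0.0987  0.0521]
railRinner near [ 0.4808 -0.1465  0.029 ] [-0.0994 -0.0518]
railLinner far [ 0.6442 -0.1027  0.029 ] [0.0359 0.0497]
railRinner far [ 0.6074 -0.1926  0.029 ] [ 0.0352 -0.0475]
capL [ 0.5632 -0.0697  0.04  ] [-0.0516  0.0502]
capR [ 0.5284 -0.1587  0.04  ] [-0.0508 -0.0454]
TCPchk [ 0.4669 -0.0865  0.19  ] [-0.1347 -0.0013]
[[320.66357093 292.92015238]
 [318.98691606 199.73034569]]
```

>>> send_rows --motion '[{"travel": [0.018, -0.004, -0.02], "dr": [0, 0, 0], "hand": 0.04}, {"travel": [0.018, -0.004, -0.04], "dr": [0, 0, 0], "hand": 0.04}, {"travel": [0, 0, -0.05], "dr": [0, 0, 0], "hand": 0.04}, {"travel": [0, 0, -0.045], "dr": [0, 0, 0], "hand": 0.04}, {"travel": [0, 0, -0.029], "dr": [0, 0, 0], "hand": 0.04}]'

```text
time: 3.58
eef_pos: [0.5182, -0.1028, 0.0224]
eef_rot: [-0.586, -0.395, 0.587, -0.394]
ft_force: [0.6, 0.7, -0.6]
opening: 0.0401
```

```bash
python3 - <<'E'
from cell import env
import cv2
from h import *
d=env.get_image("wrist"); cv2.imwrite("pics/wrist2.png",d["img"][:,:,::-1])
np.savez("wrist2.npz",**{k:d[k] for k in "KRt"})
s=env.read_state();print(s["time"],s["eef_pos"],s["ft_force"],((s["eef_pos"]-[.593,-.1345,0])@Rz(-.39)))
E
```

```text
3.625 [ 0.51567998 -0.10207632  0.01890306] [-2.29049393 -0.25719723 -1.82148065] [-0.08384109  0.00059278  0.01890306]
```

View pics/wrist2.png

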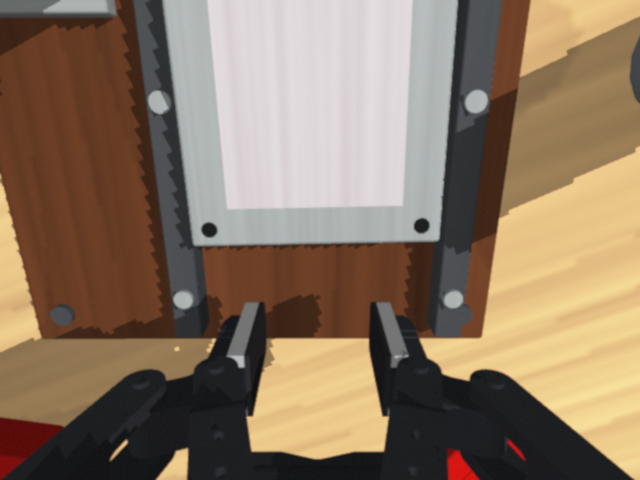

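>>> send_rows --motion '[{"travel": [0.007, -0.003, 0.003], "dr": [0, 0, 0], "hand": 0.04}, {"travel": [0.0075, -0.003, 0], "dr": [0, 0, 0], "hand": 0.04}, {"travel": [0.005, -0.002, 0], "dr": [0, 0, 0], "hand": 0.04}, {"travel": [0.005, -0.002, 0], "dr": [0, 0, 0], "hand": 0.04}, {"travel": [0.005, -0.002, 0], "dr": [0, 0, 0], "hand": 0.04}]'

```text
time: 4.25
eef_pos: [0.5498, -0.115, 0.0285]
eef_rot: [0.587, 0.395, -0.586, 0.395]
ft_force: [-0.3, -0.6, 0.5]
opening: 0.0401
```

>>> send_rows --motion '[{"travel": [0.005, -0.002, 0], "dr": [0, 0, 0], "hand": 0.04}, {"travel": [0.005, -0.002, 0], "dr": [0, 0, 0], "hand": 0.04}, {"travel": [0.005, -0.002, 0], "dr": [0, 0, 0], "hand": 0.04}]'

```text
time: 4.62
eef_pos: [0.5645, -0.1209, 0.0279]
eef_rot: [-0.587, -0.395, 0.587, -0.395]
ft_force: [0.1, 0.6, 0.4]
opening: 0.0399
```

```bash
python3 - <<'E'
from cell import env
import cv2
from h import *
d=env.get_image("wrist"); cv2.imwrite("pics/wrist3.png",d["img"][:,:,::-1])
np.savez("wrist3.npz",**{k:d[k] for k in "KRt"})
s=env.read_state();print(s["time"],s["eef_pos"],s["ft_force"],((s["eef_pos"]-[.593,-.1345,0])@Rz(-.39)))
E
```

```text
4.675 [ 0.56514564 -0.12113896  0.02813631] [-0.13473655  0.42987319 -0.21642533] [-0.03084246  0.00176785  0.02813631]
```

View pics/wrist3.png

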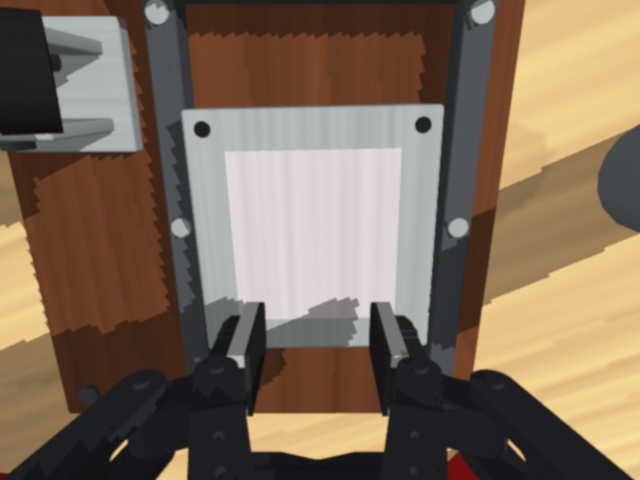

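```bash
python3 - <<'E'
from h import *
for n,L in (("2",(((320,245),.04,"trail"),)),("3",(((320,105),.04,"lead"),((310,347),.04,"trail"),((320,4),.04,"stop?"),((320,7),.015,"stopfoot?"),((68,412),.015,"cornL"),((250,303),.028,"fing")))):
  W=dict(np.load(f"wrist{n}.npz"))
  for uv,z,l in L:
    w=back(W,uv,z);print(n,l,w.round(4),((w-[.593,-.1345,0])@Rz(-.39)).round(4))
  print(-W["R"].T@W["t"])
E
```

```text
2 trail [ 0.5447 -0.1159  0.04  ] [-0.0517 -0.0011  0.04  ]
[ 0.59493007 -0.13507524  0.18875428]
3 lead [ 0.6381 -0.153   0.04  ] [0.0488 0.0001 0.04  ]
3 trail [ 0.5473 -0.1116  0.04  ] [-0.051   0.0038  0.04  ]
3 stop? [ 0.6677 -0.1649  0.04  ] [0.0806 0.0003 0.04  ]
3 stopfoot? [ 0.6711 -0.1664  0.015 ] [0.0843 0.0001 0.015 ]
3 cornL [0.5436 0.03   0.015 ] [-0.1082  0.1334  0.015 ]
3 fing [ 0.5713 -0.0922  0.028 ] [-0.0362  0.0309  0.028 ]
[ 0.64076825 -0.15293214  0.19459877]
```

```bash
python3 - <<'E'
from h import *
from scipy.spatial.transform import Rotation as R
W=dict(np.load("wrist3.npz"))
print("f",W["K"][0,0],"depth",W["K"][0,0]*.04/105)
T=np.array([.56514564,-.12113896,.0281]); M=R.from_quat([-0.587,-0.395,0.587,-0.395]).as_matrix()
print((W["R"]@M).round(3), W["R"]@T+W["t"])
for d in (0,.005,.01,.015,.02):
  for s in (-.011,0,.011):
    X=[T+M@[-d,s,h*.02] for h in(-1,1)]; print(d,s,proj(W,X).round(1).tolist(), X[0][2].round(3))
E
```

```text
f 414.1217419472181 depth 0.15776066359894023
[[-0.     0.     1.   ]
 [-0.319 -0.948  0.   ]
 [ 0.948 -0.319  0.   ]] [-0.00101218  0.02458947  0.18397217]
0 -0.011 [[270.8, 314.6], [359.1, 314.6]] 0.028
0 0 [[269.9, 292.6], [359.9, 292.6]] 0.028
0 0.011 [[269.0, 269.7], [360.8, 269.8]] 0.028
0.005 -0.011 [[269.6, 320.2], [360.2, 320.2]] 0.033
0.005 0 [[268.6, 297.7], [361.1, 297.8]] 0.033
0.005 0.011 [[267.7, 274.4], [361.9, 274.4]] 0.033
0.01 -0.011 [[268.3, 326.1], [361.4, 326.1]] 0.038
0.01 0 [[267.3, 303.2], [362.3, 303.2]] 0.038
0.01 0.011 [[266.3, 279.3], [363.2, 279.3]] 0.038
0.015 -0.011 [[267.0, 332.4], [362.6, 332.4]] 0.043
0.015 0 [[265.9, 308.9], [363.5, 308.9]] 0.043
0.015 0.011 [[264.9, 284.4], [364.5, 284.5]] 0.043
0.02 -0.011 [[265.6, 339.0], [363.9, 339.0]] 0.048
0.02 0 [[264.5, 315.0], [364.9, 315.0]] 0.048
0.02 0.011 [[263.3, 289.9], [365.9, 289.9]] 0.048
```

```bash
python3 - <<'E'
import cv2
a=cv2.imread("pics/wrist3.png")[270:440,180:450]; cv2.imwrite("pics/w3c.png",cv2.resize(a,(800,504),interpolation=cv2.INTER_CUBIC))
E
```

```text
(no output)
```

View pics/w3c.png

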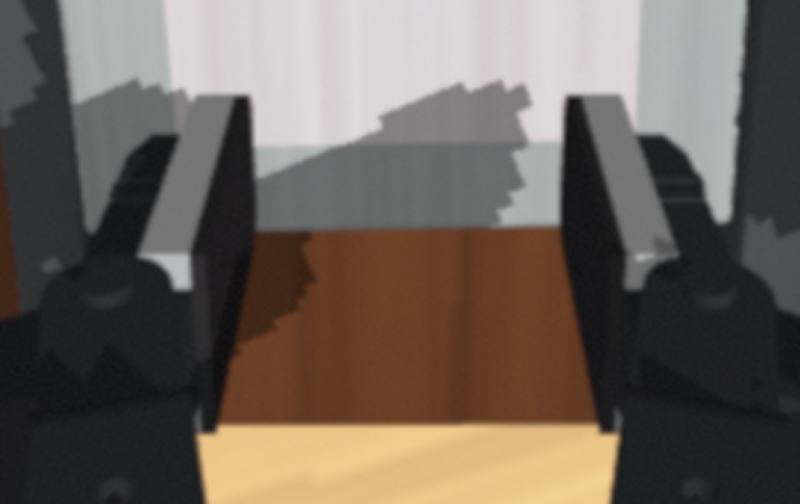

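The cap has not moved. The wrist picture shows the fingertips, near px (265,303) and (370,303), above the cap's top, so when open they sit higher than the reported TCP. I'll retreat, close the fingers and measure the tips again.

>>> send_rows --motion '[{"travel": [0, 0, 0.015], "dr": [0, 0, 0], "hand": 0.04}, {"travel": [-0.025, 0.01, 0], "dr": [0, 0, 0], "hand": 0.04}, {"travel": [-0.025, 0.01, 0], "dr": [0, 0, 0], "hand": 0}, {"travel": [0, 0, 0], "dr": [0, 0, 0], "hand": 0}, {"travel": [0, 0, 0], "dr": [0, 0, 0], "hand": 0}]'

```text
time: 5.3
eef_pos: [0.5153, -0.1011, 0.0441]
eef_rot: [0.587, 0.394, -0.586, 0.395]
ft_force: [0.2, 0.1, 0.3]
opening: 0.0003
```

```bash
python3 - <<'E'
from cell import env
import cv2
from h import *
from scipy.spatial.transform import Rotation as R
d=env.get_image("wrist"); cv2.imwrite("pics/wrist4.png",d["img"][:,:,::-1])
np.savez("wrist4.npz",**{k:d[k] for k in "KRt"})
s=env.read_state();print(s["time"],s["eef_pos"],s["ft_force"],s["opening"],((s["eef_pos"]-[.593,-.1345,0])@Rz(-.39)))
M=R.from_quat(s["eef_rot"]).as_matrix();T=s["eef_pos"]
for dd in (0,.01,.02): print([proj(d,T+M@[-dd,q,0])[0].round(0).tolist() for q in(-.011,0,.011)])
E
```

```text
5.35 [ 0.51544426 -0.10122147  0.04400087] [ 0.29478679 -0.28829219 -0.48482418] -0.00017864367775756863 [-0.08438411  0.00129382  0.04400087]
[[315.0, 315.0], [315.0, 293.0], [315.0, 271.0]]
[[315.0, 327.0], [315.0, 304.0], [315.0, 280.0]]
[[315.0, 340.0], [315.0, 316.0], [315.0, 291.0]]
```

View pics/wrist4.png

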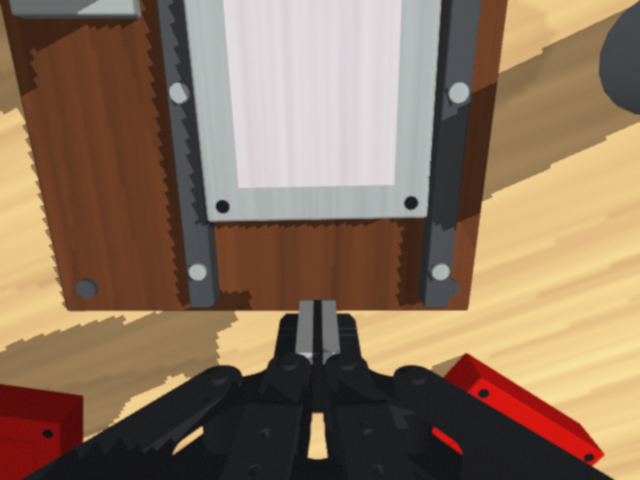

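>>> send_rows --motion '[{"travel": [0, 0, -0.012], "dr": [0, 0, 0], "hand": 0.03}, {"travel": [0, 0, -0.012], "dr": [0, 0, 0], "hand": 0.03}, {"travel": [0, 0, -0.004], "dr": [0, 0, 0], "hand": 0.03}, {"travel": [0, 0, 0], "dr": [0, 0, 0], "hand": 0.03}]'

```text
time: 5.85
eef_pos: [0.5137, -0.1006, 0.0141]
eef_rot: [-0.586, -0.395, 0.587, -0.394]
ft_force: [0.2, 0.1, 0.9]
opening: 0.03
```

```bash
python3 - <<'E'
from cell import env
import cv2
from h import *
d=env.get_image("wrist"); cv2.imwrite("pics/wrist5.png",d["img"][:,:,::-1])
e=env.get_image("scene"); cv2.imwrite("pics/scene5.png",cv2.resize(e["img"][150:320,200:420,::-1],(770,595),interpolation=cv2.INTER_CUBIC))
np.savez("wrist5.npz",**{k:d[k] for k in "KRt"})
s=env.read_state();print(s["time"],s["eef_pos"],s["ft_force"],s["opening"],proj(e,s["eef_pos"]))
E
```

```text
5.95 [ 0.51440902 -0.10085549  0.01506272] [0.03984101 0.9233183  1.11426706] 0.029468676705639966 [[333.47006357 243.67958709]]
```

View pics/wrist5.png

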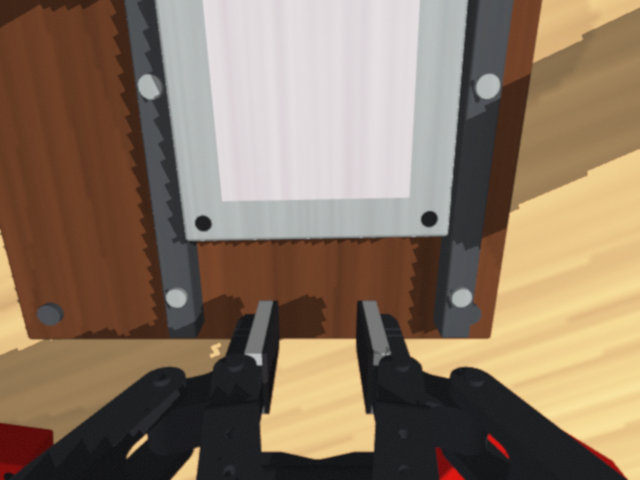

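View pics/scene5.png

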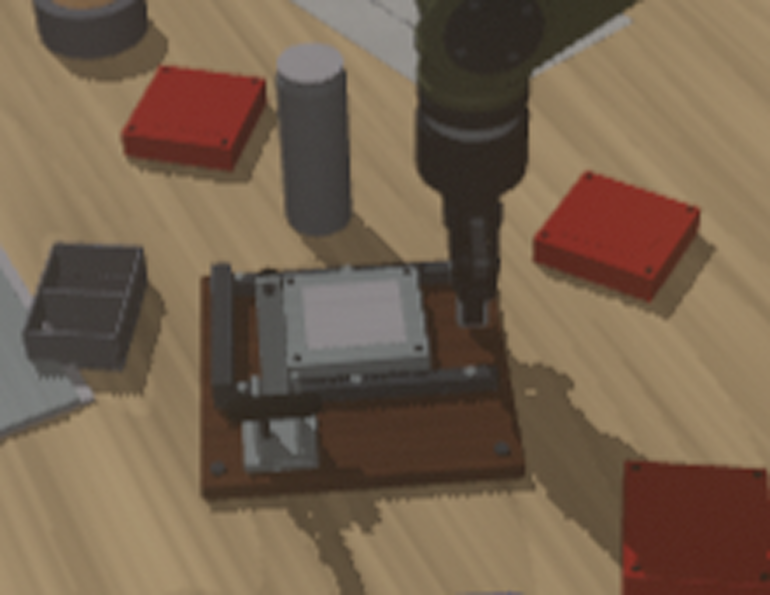

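```bash
python3 - <<'E'
from h import *
T=np.array([.5144,-.10085,.0150])
for d in (0,.015,.025):
  for jy in (.015,.025):
    P=[T+[0,0,d]+Rz(-.39)@[sx,jy,0] for sx in(-.011,.011)]
    print(d,jy,((proj(SC,P)-[200,150])*3.5).round(0).tolist())
E
python3 - <<'E'
import cv2
a=cv2.imread("pics/scene5.png")[170:420,380:620]; cv2.imwrite("pics/s5c.png",cv2.resize(a,(576,600),interpolation=cv2.INTER_CUBIC))
E
```

```text
0 0.015 [[484.0, 341.0], [454.0, 343.0]]
0 0.025 [[486.0, 351.0], [456.0, 353.0]]
0.015 0.015 [[485.0, 326.0], [454.0, 328.0]]
0.015 0.025 [[486.0, 336.0], [456.0, 338.0]]
0.025 0.015 [[485.0, 316.0], [454.0, 318.0]]
0.025 0.025 [[487.0, 326.0], [456.0, 328.0]]
```

View pics/s5c.png

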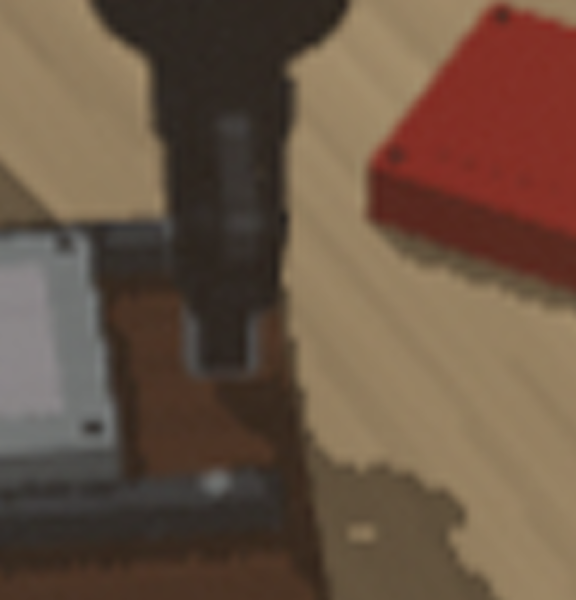

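Both cameras agree that the real fingertips are about 20–25 mm behind the reported TCP. I'll lower the command by 12 mm, which puts the tips at about z 25 mm, and push again.

>>> send_rows --motion '[{"travel": [0, 0, -0.012], "dr": [0, 0, 0], "hand": 0.03}, {"travel": [0.008, -0.0033, 0], "dr": [0, 0, 0], "hand": 0.03}, {"travel": [0.008, -0.0033, 0], "dr": [0, 0, 0], "hand": 0.03}, {"travel": [0.005, -0.002, 0], "dr": [0, 0, 0], "hand": 0.03}, {"travel": [0.005, -0.002, 0], "dr": [0, 0, 0], "hand": 0.03}]'

```text
time: 6.58
eef_pos: [0.5404, -0.1114, 0.0031]
eef_rot: [-0.586, -0.395, 0.587, -0.395]
ft_force: [-2.1, 0.2, 1.5]
opening: 0.0295
```

>>> send_rows --motion '[{"travel": [0.004, -0.0016, 0], "dr": [0, 0, 0], "hand": 0.03}, {"travel": [0.004, -0.0016, 0], "dr": [0, 0, 0], "hand": 0.03}]'

```text
time: 6.82
eef_pos: [0.5483, -0.1146, 0.003]
eef_rot: [-0.587, -0.395, 0.587, -0.395]
ft_force: [-2.2, 0.5, 1.2]
opening: 0.03
```

```bash
python3 - <<'E'
from cell import env
import cv2
from h import *
d=env.get_image("wrist"); cv2.imwrite("pics/wrist6.png",d["img"][:,:,::-1])
np.savez("wrist6.npz",**{k:d[k] for k in "KRt"})
s=env.read_state();print(s["time"],s["eef_pos"],s["ft_force"],((s["eef_pos"]-[.593,-.1345,0])@Rz(-.39)))
E
```

```text
6.875 [ 0.54894304 -0.11489397  0.00312891] [-0.81736203  0.87296809  0.14844012] [-0.04820267  0.00138385  0.00312891]
```

View pics/wrist6.png

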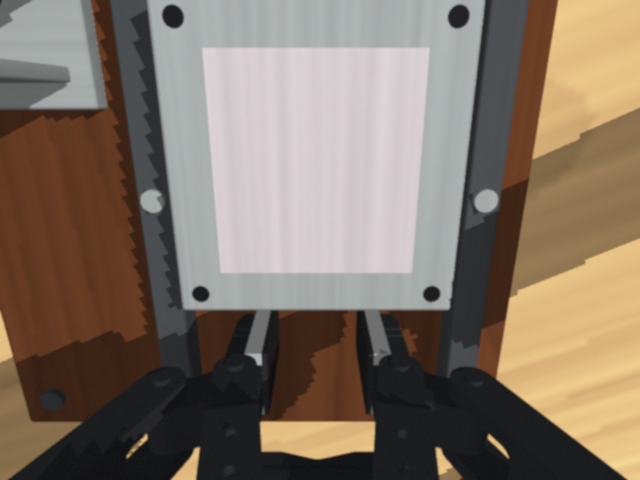

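```bash
python3 - <<'E'
from h import *
W=dict(np.load("wrist6.npz"))
for uv,z,l in (((185,310),.04,"L"),((448,309),.04,"R"),((30,420),.015,"cornL"),((490,420),.015,"cornR")):
    w=back(W,uv,z);print(l,w.round(4),((w-[.593,-.1345,0])@Rz(-.39)).round(4))
E
```

```text
L [ 0.5766 -0.0771  0.04  ] [-0.037   0.0469  0.04  ]
R [ 0.5422 -0.1628  0.04  ] [-0.0362 -0.0455  0.04  ]
cornL [0.5436 0.0297 0.015 ] [-0.1081  0.1331  0.015 ]
cornR [ 0.4634 -0.1676  0.015 ] [-0.1073 -0.0799  0.015 ]
```

>>> send_rows --motion '[{"travel": [0.0037, -0.0015, 0], "dr": [0, 0, 0], "hand": 0.03}, {"travel": [0.0037, -0.0015, 0], "dr": [0, 0, 0], "hand": 0.03}, {"travel": [0.0037, -0.0015, 0], "dr": [0, 0, 0], "hand": 0.03}, {"travel": [0.0037, -0.0015, 0], "dr": [0, 0, 0], "hand": 0.03}, {"travel": [0.002, -0.0008, 0], "dr": [0, 0, 0], "hand": 0.03}]'

```text
time: 7.5
eef_pos: [0.5653, -0.1215, 0.003]
eef_rot: [-0.587, -0.395, 0.587, -0.395]
ft_force: [-2.3, -0.3, 0.7]
opening: 0.0298
```

>>> send_rows --motion '[{"travel": [0.002, -0.0008, 0], "dr": [0, 0, 0], "hand": 0.03}, {"travel": [0.002, -0.0008, 0], "dr": [0, 0, 0], "hand": 0.03}]'

```text
time: 7.75
eef_pos: [0.5691, -0.123, 0.003]
eef_rot: [-0.587, -0.395, 0.587, -0.395]
ft_force: [-1.3, 1.0, -1.2]
opening: 0.0297
```

>>> send_rows --motion '[{"travel": [0.0015, -0.0006, 0], "dr": [0, 0, 0], "hand": 0.03}]'

```text
time: 7.88
eef_pos: [0.5693, -0.1231, 0.0029]
eef_rot: [-0.586, -0.396, 0.587, -0.394]
ft_force: [-8.6, 3.2, 6.9]
opening: 0.0303
```

>>> send_rows --motion '[{"travel": [0.0015, -0.0006, 0], "dr": [0, 0, 0], "hand": 0.03}]'

```text
time: 8.0
eef_pos: [0.5692, -0.1231, 0.0027]
eef_rot: [-0.585, -0.397, 0.588, -0.393]
ft_force: [-13.0, 5.7, 9.0]
opening: 0.03
```

```bash
python3 - <<'E'
from cell import env
import cv2
from h import *
d=env.get_image("wrist"); cv2.imwrite("pics/wrist7.png",d["img"][:,:,::-1])
np.savez("wrist7.npz",**{k:d[k] for k in "KRt"})
s=env.read_state();print(s["time"],s["eef_pos"],s["ft_force"],((s["eef_pos"]-[.593,-.1345,0])@Rz(-.39)))
E
```

```text
8.05 [ 0.56918368 -0.1230853   0.0026601 ] [-11.07264365   3.72662526   8.53353993] [-0.02636767  0.00150287  0.0026601 ]
```

View pics/wrist7.png

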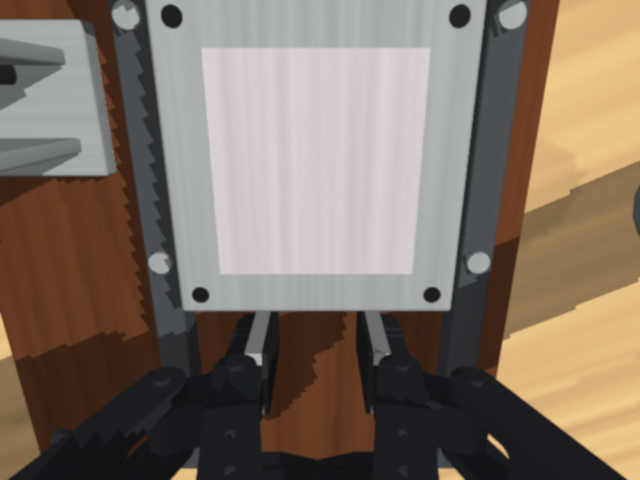

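The cap is home: 14 N built up against the stop with no further motion, and its trailing edge is level at row ≈311 on both sides. Next I'll back off, rise, and go round to the +y side of the T bar with the jaw turned 90°.

>>> send_rows --motion '[{"travel": [-0.005, 0.002, 0], "dr": [0, 0, 0], "hand": 0.03}, {"travel": [-0.02, 0.008, 0], "dr": [0, 0, 0], "hand": 0.03}, {"travel": [-0.01, 0.004, 0.045], "dr": [0, 0, 0], "hand": 0.0}, {"travel": [0, 0, 0.055], "dr": [0, 0, 0], "hand": 0.0}, {"travel": [0, 0, 0.055], "dr": [0, 0, 0], "hand": 0.0}]'

```text
time: 8.68
eef_pos: [0.5373, -0.1103, 0.1599]
eef_rot: [0.587, 0.394, -0.586, 0.395]
ft_force: [1.2, -0.6, 0.1]
opening: -0.0001
```

```bash
python3 - <<'E'
from cell import env
import cv2
from h import *
d=env.get_image("wrist"); cv2.imwrite("pics/wrist8.png",d["img"][:,:,::-1])
np.savez("wrist8.npz",**{k:d[k] for k in "KRt"})
for n in ["jig_stop","jig_seat","end_cap","lever_pin","lever_bar"]:
    print(n,[(x["at"],round(x["score"],2)) for x in env.spot_point(n,"wrist")][:4])
s=env.read_state();print(s["time"],s["eef_pos"],s["ft_force"],s["q"])
E
```

```text
jig_stop []
jig_seat []
end_cap [([98.4, 367.2], 0.81), ([317.6, 77.8], 0.79), ([423.9, 363.4], 0.78)]
lever_pin [([148.6, 39.0], 0.91)]
lever_bar []
8.975 [ 0.5363761  -0.11000691  0.15664151] [ 0.24680325 -1.09719269 -0.57511164] [-3.00326168e-01 -6.44330141e-02  1.92918318e+00 -2.05490951e-05
  1.27842962e+00  1.65645026e+00]
```

View pics/wrist8.png

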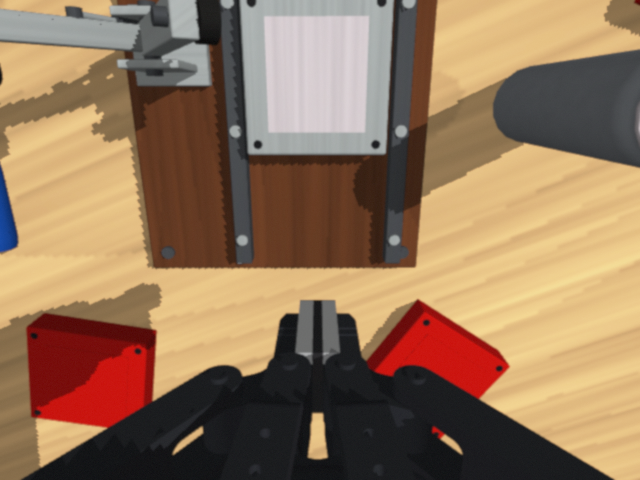

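>>> send_rows --motion '[{"travel": [0.015, 0.015, 0.03], "dr": [0, 0, 10], "hand": 0.0}, {"travel": [0.02, 0.016, 0.022], "dr": [0, 0, 10], "hand": 0.0}, {"travel": [0.022, 0.016, 0], "dr": [0, 0, 10], "hand": 0.0}, {"travel": [0.022, 0.016, 0], "dr": [0, 0, 10], "hand": 0.0}, {"travel": [0.022, 0.016, 0], "dr": [0, 0, 10], "hand": 0.0}]'

```text
time: 9.6
eef_pos: [0.6377, -0.0305, 0.207]
eef_rot: [0.362, 0.608, -0.364, 0.605]
ft_force: [-0.2, -0.3, -0.6]
opening: 0.0001
```

>>> send_rows --motion '[{"travel": [0.022, 0.016, 0], "dr": [0, 0, 10], "hand": 0.0}, {"travel": [0.022, 0.016, 0], "dr": [0, 0, 10], "hand": 0.0}, {"travel": [0.022, 0.016, 0], "dr": [0, 0, 10], "hand": 0.0}, {"travel": [0.02, 0.016, 0], "dr": [0, 0, 10], "hand": 0.0}]'

```text
time: 10.1
eef_pos: [0.7237, 0.0334, 0.2064]
eef_rot: [0.133, 0.696, -0.134, 0.693]
ft_force: [0.6, 0.2, -0.4]
opening: 0.0002
```

```bash
python3 - <<'E'
from cell import env
import cv2
from h import *
W=dict(np.load("wrist8.npz"))
for uv,z in (((247,155),.04),((388,153),.04),((152,267),.015),((416,267),.015)):
    w=back(W,uv,z);print(((w-[.593,-.1345,0])@Rz(-.39)).round(4))
for c in ("wrist","scene","top"):
    d=env.get_image(c); cv2.imwrite(f"pics/{c}9.png",d["img"][:,:,::-1]); np.savez(f"{c}9.npz",**{k:d[k] for k in "KRt"})
    for n in ["lever_bar","lever_pin"]: print(c,n,[(x["at"],round(x["score"],2)) for x in env.spot_point(n,c)][:4])
s=env.read_state();print(s["time"],s["eef_pos"],s["ft_force"],s["q"])
E
```

```text
[-0.0151  0.0485  0.04  ]
[-0.0134 -0.048   0.04  ]
[-0.1087  0.1344  0.015 ]
[-0.1079 -0.0804  0.015 ]
wrist lever_bar [([315.6, 287.5], 0.57)]
wrist lever_pin []
scene lever_bar [([283.6, 247.4], 0.69), ([265.9, 239.7], 0.51), ([275.7, 264.6], 0.46)]
scene lever_pin [([277.3, 264.7], 0.88)]
top lever_bar [([290.8, 170.6], 0.55)]
top lever_pin [([319.6, 190.6], 0.77)]
10.55 [0.72354236 0.03221452 0.20991108] [0.05984308 0.76409225 0.54304123] [-2.95517653e-02  2.82006867e-01  1.46298554e+00 -7.01127484e-05
  1.39691326e+00  3.57820093e-01]
```

View pics/wrist9.png

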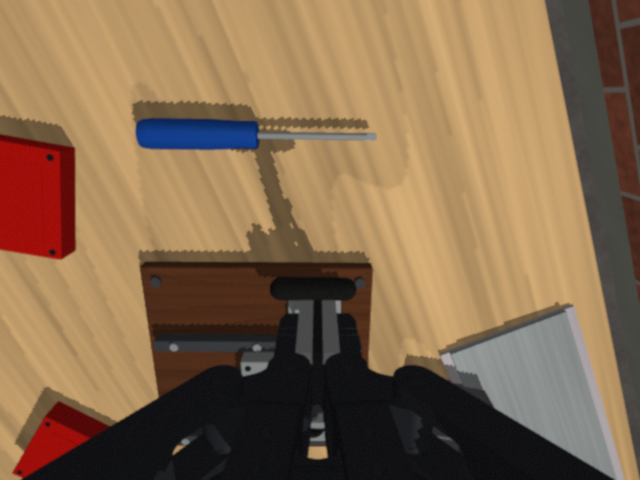

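View pics/scene9.png

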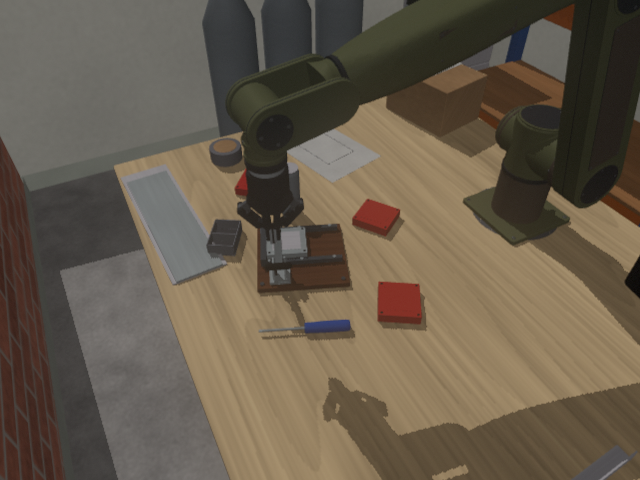

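View pics/top9.png

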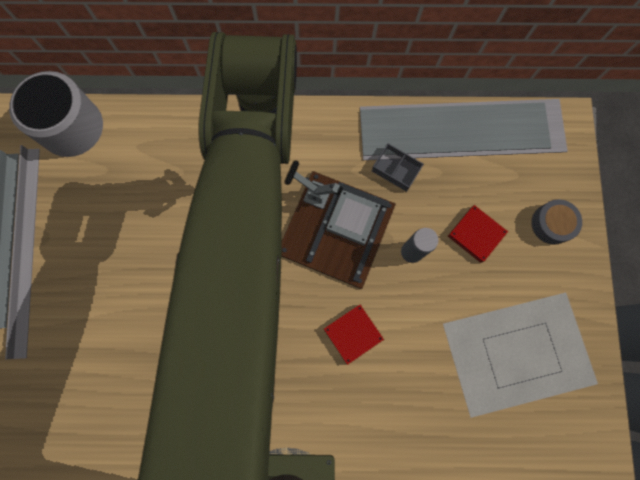

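```bash
python3 - <<'E'
from h import *
W=dict(np.load("wrist9.npz"));T=np.array([.7237,.0334,.207])
w=back(W,(313,289),.114);print("wrist bar",w)
w2=back(TOP,(292.5,172.5),.114);print("top bar",w2)
for q in (w,w2):print(((q-[.595,-.1355,0])@Rz(-.39)).round(4), ((q-T)@Rz(-.39)).round(4))
E
python3 -c "
import cv2
a=cv2.imread('pics/top9.png')[140:300,270:420]; cv2.imwrite('pics/t9c.png',cv2.resize(a,(562,600),interpolation=cv2.INTER_CUBIC))"
```

```text
wrist bar [ 0.70486674 -0.00653299  0.114     ]
top bar [ 0.70412264 -0.00882114  0.114     ]
[0.0526 0.1611 0.114 ] [-0.0022 -0.0441 -0.093 ]
[0.0528 0.1587 0.114 ] [-0.0021 -0.0465 -0.093 ]
```

View pics/t9c.png

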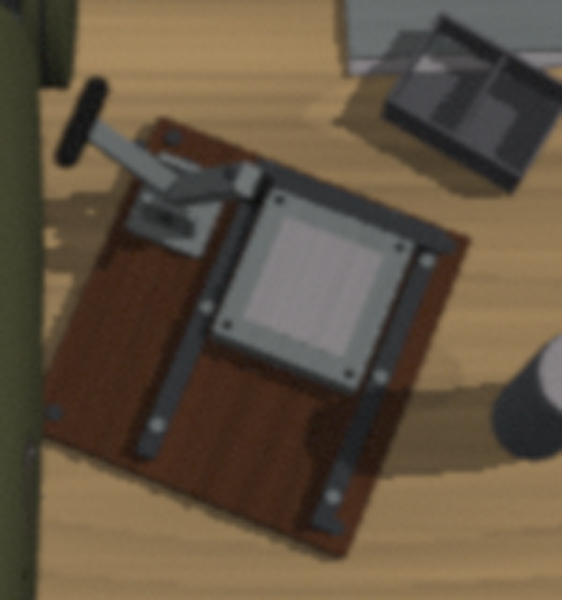

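>>> send_rows --motion '[{"travel": [0, 0, -0.045], "dr": [0, 0, 0], "hand": 0.0}, {"travel": [0, 0, -0.045], "dr": [0, 0, 0], "hand": 0.0}, {"travel": [0, 0, -0.037], "dr": [0, 0, 0], "hand": 0.0}, {"travel": [-0.003, -0.0074, 0], "dr": [0, 0, 0], "hand": 0.0}, {"travel": [-0.003, -0.0074, 0], "dr": [0, 0, 0], "hand": 0.0}]'

```text
time: 11.18
eef_pos: [0.7188, 0.0172, 0.0851]
eef_rot: [0.136, 0.693, -0.136, 0.695]
ft_force: [0.8, 0.0, -0.7]
opening: 0.0005
```

```bash
python3 - <<'E'
from cell import env
import cv2
from h import *
for c in ("wrist","scene"):
    d=env.get_image(c); cv2.imwrite(f"pics/{c}10.png",d["img"][:,:,::-1] if c=="wrist" else cv2.resize(d["img"][180:320,200:380,::-1],(770,599),interpolation=cv2.INTER_CUBIC))
s=env.read_state();print(s["time"],s["eef_pos"],s["ft_force"])
E
```

```text
11.275 [0.7195337  0.01666232 0.08637587] [-0.10129417  0.28352897  0.3858008 ]
```

View pics/wrist10.png

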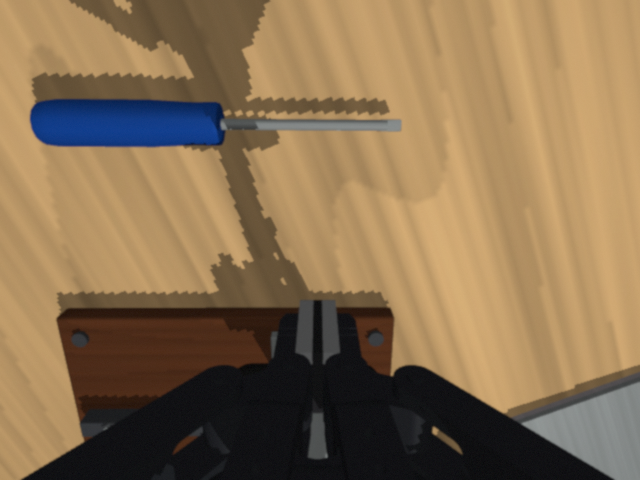

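View pics/scene10.png

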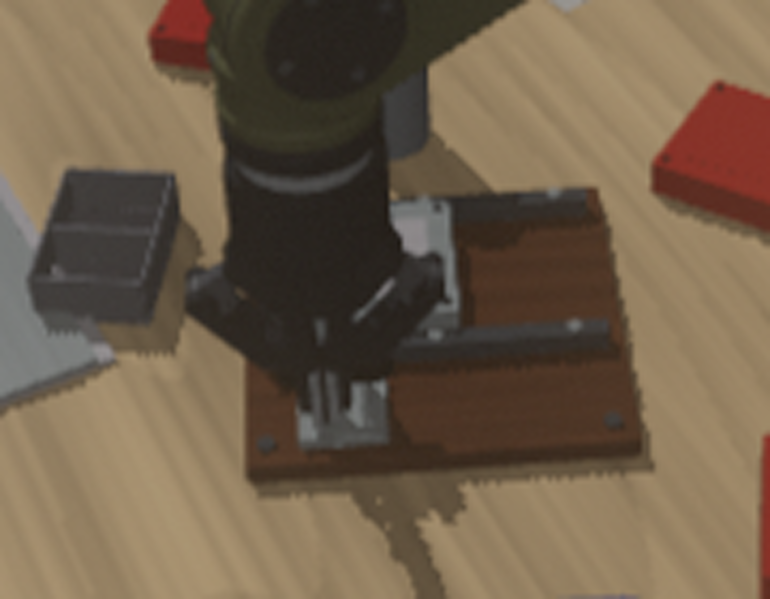

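>>> send_rows --motion '[{"travel": [-0.002, -0.005, -0.005], "dr": [0, 0, 0], "hand": 0.0}, {"travel": [-0.0015, -0.0037, 0], "dr": [0, 0, 0], "hand": 0.0}, {"travel": [-0.0015, -0.0037, 0], "dr": [0, 0, 0], "hand": 0.0}]'

```text
time: 11.65
eef_pos: [0.7155, 0.0096, 0.0805]
eef_rot: [0.139, 0.692, -0.133, 0.696]
ft_force: [4.8, 16.3, 6.0]
opening: -0.0001
```

>>> send_rows --motion '[{"travel": [-0.0015, -0.0037, 0.004], "dr": [0, 0, 0], "hand": 0.0}]'

```text
time: 11.78
eef_pos: [0.714, 0.0061, 0.0847]
eef_rot: [0.138, 0.692, -0.133, 0.696]
ft_force: [3.2, 10.7, 3.9]
opening: -0.0
```

```bash
python3 - <<'E'
from cell import env
import cv2
from h import *
for c in ("scene","top"):
    d=env.get_image(c); im=d["img"][:,:,::-1]
    im=cv2.resize(im[180:320,200:380] if c=="scene" else im[130:270,230:410],(770,599),interpolation=cv2.INTER_CUBIC)
    cv2.imwrite(f"pics/{c}11.png",im)
s=env.read_state();print(s["time"],s["eef_pos"],s["ft_force"],s["torque"])
E
```

```text
11.875 [0.71384429 0.00554314 0.08512817] [ 2.56764408 10.78416528  3.82610512] [ 1.69231631 -0.40970297 -0.01800122]
```

View pics/scene11.png

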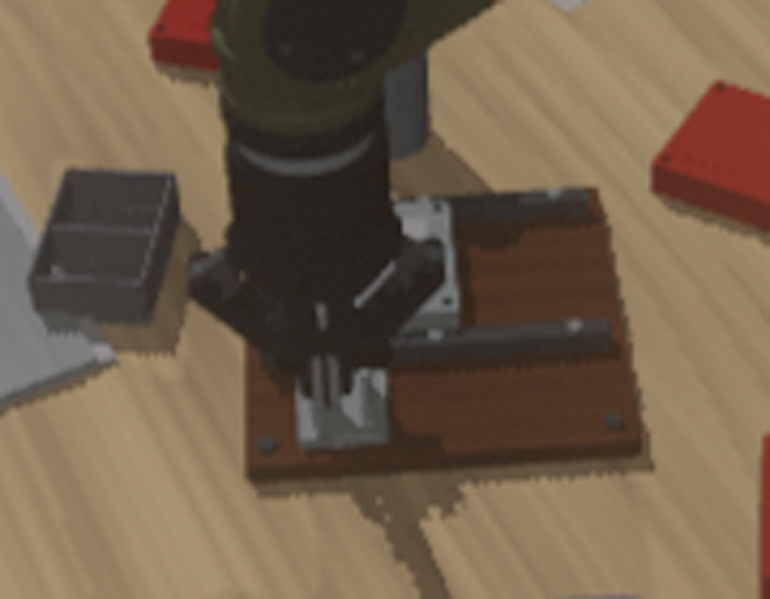

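View pics/top11.png

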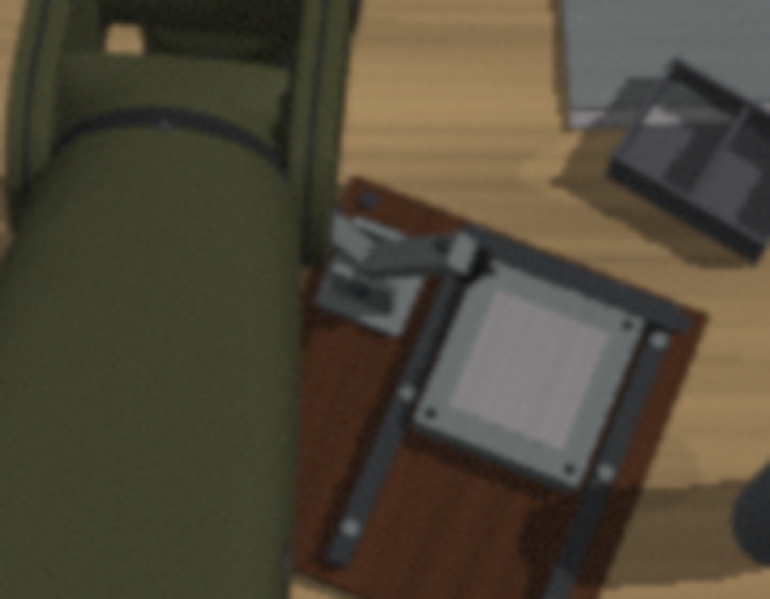

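>>> send_rows --motion '[{"travel": [-0.0019, -0.0046, 0.004], "dr": [0, 0, 0], "hand": 0.0}, {"travel": [-0.0019, -0.0046, 0.0036], "dr": [0, 0, 0], "hand": 0.0}, {"travel": [-0.0019, -0.0046, 0.0031], "dr": [0, 0, 0], "hand": 0.0}]'

```text
time: 12.25
eef_pos: [0.7085, -0.0085, 0.0965]
eef_rot: [0.138, 0.692, -0.133, 0.696]
ft_force: [1.8, 9.0, 5.5]
opening: -0.0002
```

>>> send_rows --motion '[{"travel": [-0.0019, -0.0046, 0.0026], "dr": [0, 0, 0], "hand": 0.0}, {"travel": [-0.0019, -0.0046, 0.0023], "dr": [0, 0, 0], "hand": 0.0}, {"travel": [-0.0019, -0.0046, 0.0018], "dr": [0, 0, 0], "hand": 0.0}]'

```text
time: 12.62
eef_pos: [0.7013, -0.025, 0.1012]
eef_rot: [0.136, 0.693, -0.135, 0.695]
ft_force: [2.0, 3.4, 1.6]
opening: 0.0001
```

```bash
python3 - <<'E'
from cell import env
import cv2
from h import *
for c in ("scene","top"):
    d=env.get_image(c); im=d["img"][:,:,::-1]
    im=cv2.resize(im[180:320,200:380] if c=="scene" else im[130:270,230:410],(770,599),interpolation=cv2.INTER_CUBIC)
    cv2.imwrite(f"pics/{c}12.png",im)
s=env.read_state();print(s["time"],s["eef_pos"],s["ft_force"],s["torque"],((s["eef_pos"]-[.595,-.1355,0])@Rz(-.39)))
E
```

```text
12.725 [ 0.70044713 -0.02599813  0.10022189] [1.6679138  2.46229458 0.56438093] [ 0.29395712 -0.20629713  0.00619228] [0.05589767 0.14136905 0.10022189]
```

View pics/scene12.png

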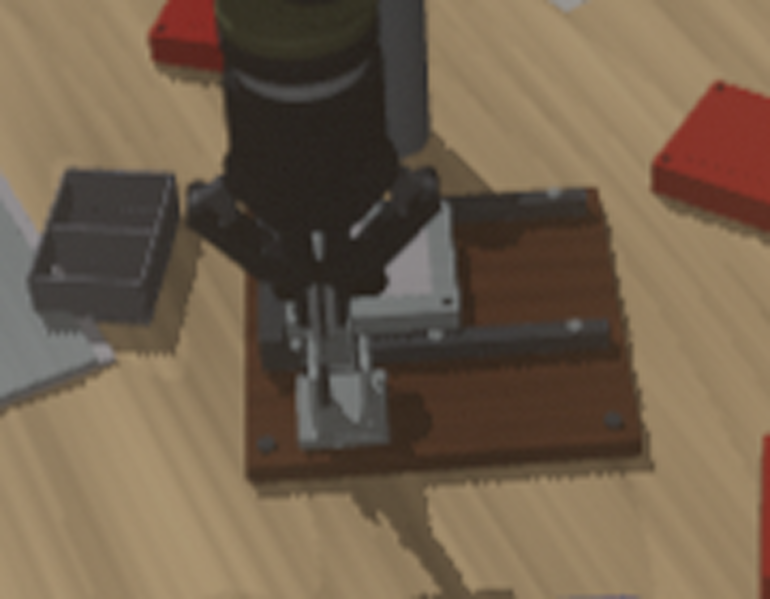

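View pics/top12.png

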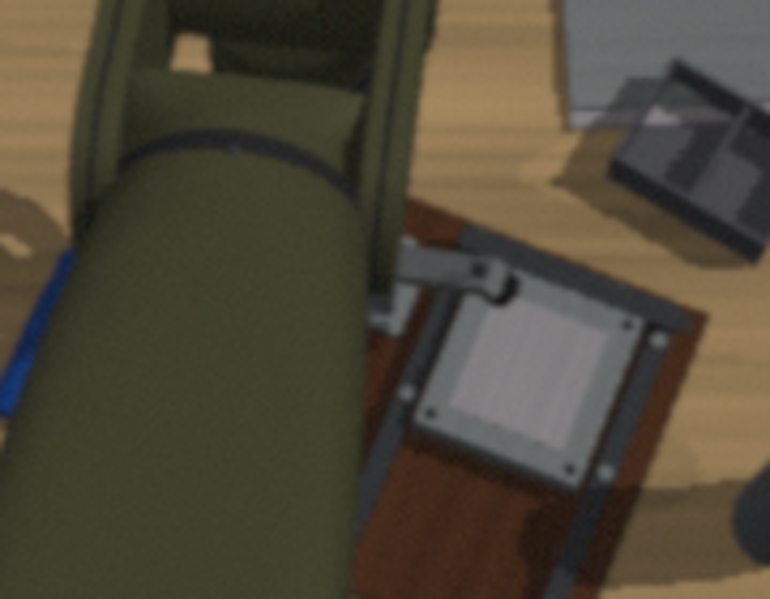

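>>> send_rows --motion '[{"travel": [-0.0023, -0.0056, 0.0018], "dr": [0, 0, 0], "hand": 0.0}, {"travel": [-0.0023, -0.0056, 0.0015], "dr": [0, 0, 0], "hand": 0.0}, {"travel": [-0.0023, -0.0056, 0.001], "dr": [0, 0, 0], "hand": 0.0}]'

```text
time: 13.1
eef_pos: [0.6925, -0.0434, 0.1031]
eef_rot: [0.135, 0.694, -0.136, 0.693]
ft_force: [-0.1, -0.2, 0.8]
opening: -0.0003
```

>>> send_rows --motion '[{"travel": [-0.0023, -0.0056, 0], "dr": [0, 0, 0], "hand": 0.0}, {"travel": [-0.0023, -0.0056, 0], "dr": [0, 0, 0], "hand": 0.0}]'

```text
time: 13.35
eef_pos: [0.6881, -0.0544, 0.1033]
eef_rot: [0.136, 0.694, -0.136, 0.694]
ft_force: [-1.0, -0.3, -0.5]
opening: -0.0
```

```bash
python3 - <<'E'
from cell import env
import cv2
from h import *
for c in ("scene","top"):
    d=env.get_image(c); im=d["img"][:,:,::-1]
    im=cv2.resize(im[180:320,200:380] if c=="scene" else im[130:270,230:410],(770,599),interpolation=cv2.INTER_CUBIC)
    cv2.imwrite(f"pics/{c}13.png",im)
s=env.read_state();print(s["time"],s["eef_pos"],s["ft_force"],s["torque"],((s["eef_pos"]-[.595,-.1355,0])@Rz(-.39)))
E
```

```text
13.45 [ 0.68817591 -0.05450575  0.10343117] [0.01886736 0.94316342 0.04631802] [ 0.00971689  0.05940391 -0.04591481] [0.05538617 0.11033672 0.10343117]
```

View pics/scene13.png

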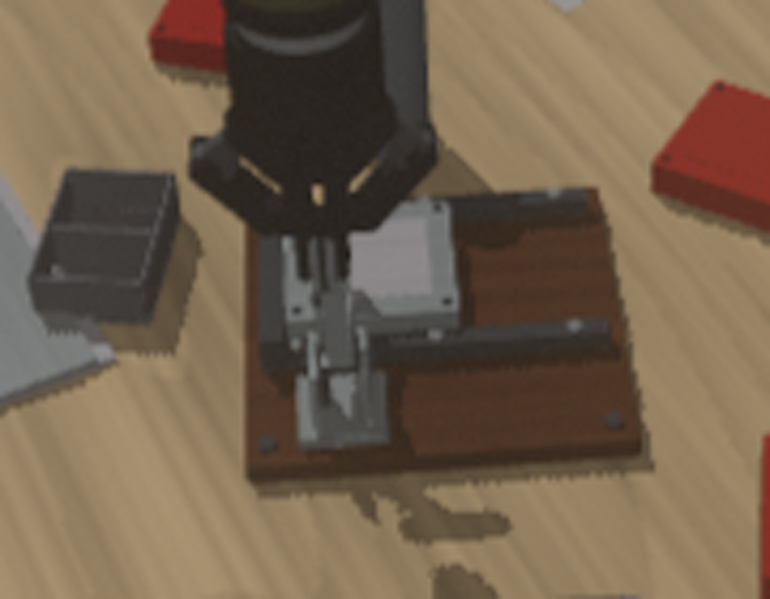

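View pics/top13.png

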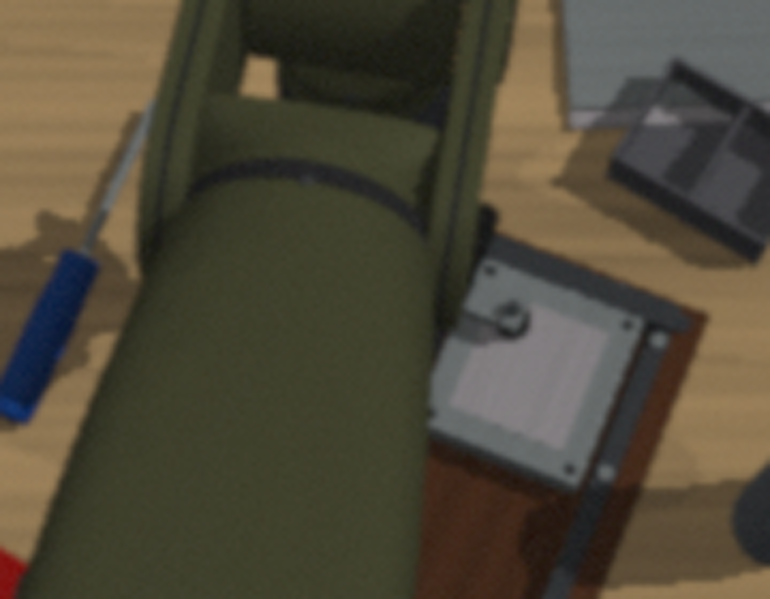

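The lever has snapped over and the contact force is gone. I'll retreat and check.

>>> send_rows --motion '[{"travel": [0.01, 0.0245, 0.005], "dr": [0, 0, 0], "hand": 0.0}, {"travel": [0.015, 0.037, 0.04], "dr": [0, 0, 0], "hand": 0.0}, {"travel": [0.015, 0.037, 0.05], "dr": [0, 0, 0], "hand": 0.0}, {"travel": [0.01, 0.05, 0.03], "dr": [0, 0, 0], "hand": 0.0}, {"travel": [0, 0.05, 0], "dr": [0, 0, 0], "hand": 0.0}]'

```text
time: 14.08
eef_pos: [0.7408, 0.1473, 0.2332]
eef_rot: [0.136, 0.691, -0.134, 0.697]
ft_force: [0.5, -0.3, -0.3]
opening: -0.0002
```

>>> send_rows --motion '[{"travel": [0, 0.04, 0], "dr": [0, 0, 0], "hand": 0.0}, {"travel": [0, 0, 0], "dr": [0, 0, 0], "hand": 0.0}, {"travel": [0, 0, 0], "dr": [0, 0, 0], "hand": 0.0}]'

```text
time: 14.45
eef_pos: [0.7382, 0.1848, 0.2275]
eef_rot: [0.135, 0.694, -0.135, 0.694]
ft_force: [0.7, -0.3, 0.5]
opening: 0.0004
```

```bash
python3 - <<'E'
from cell import env
import cv2
from h import *
for c in ("scene","top"):
    d=env.get_image(c); im=d["img"][:,:,::-1]
    print(c,[(x["at"],round(x["score"],2)) for x in env.spot_point("lever_bar",c)][:2])
    im=cv2.resize(im[160:340,200:420] if c=="scene" else im[130:310,230:450],(733,600),interpolation=cv2.INTER_CUBIC)
    cv2.imwrite(f"pics/{c}14.png",im)
print([proj(k,j2w([.595,-.1355,-.39],[.055,.045,.12])) for k in (SC,TOP)])
s=env.read_state();print(s["time"],s["eef_pos"],s["ft_force"],s["joint_vel"].round(3))
E
```

```text
scene [([275.0, 225.6], 0.41)]
top [([340.8, 190.8], 0.62), ([250.5, 187.9], 0.62)]
[array([[275.2422241 , 227.75633869]]), array([[341.17514071, 190.062177  ]])]
14.65 [0.7384561  0.18291725 0.22761672] [ 0.20265209 -0.43086674 -0.33805946] [-0.001 -0.001  0.001  0.002  0.    -0.001]
```

View pics/scene14.png

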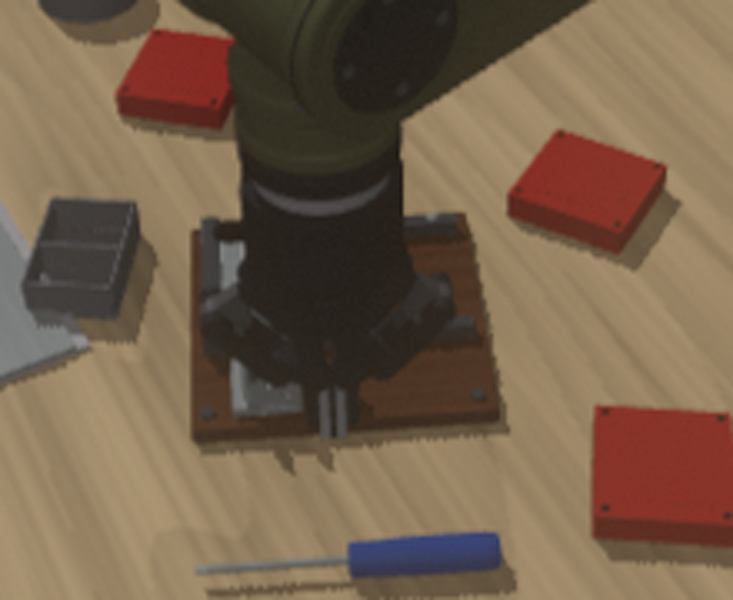

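View pics/top14.png

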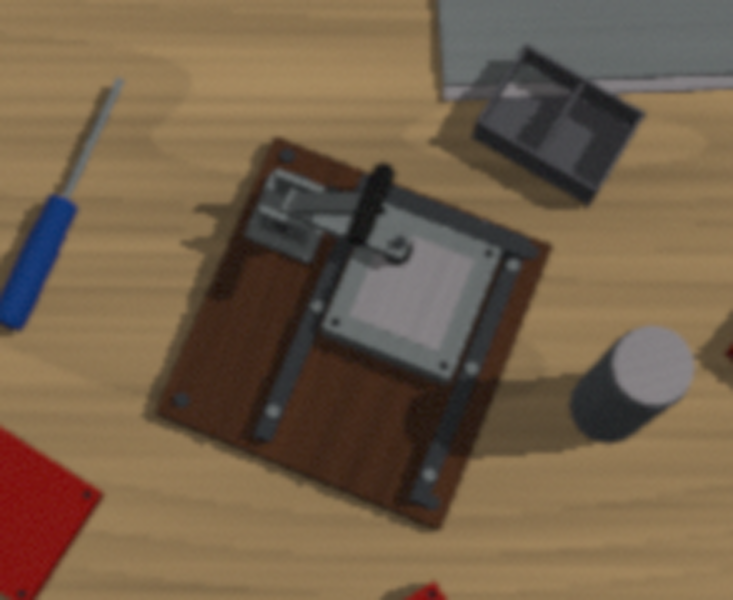

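The bar is at top px (340.8,190.8), against (341.2,190.1) predicted for the shut position. The pad is down on the cap, the cap is at the stop, the bystanders are in place and the arm is clear.

```bash
python3 - <<'E'
from cell import env
print(env.finish_job())
E
```

```text
the job is handed in; nothing more can be done
None
```

The cap is home against the end stop and the clamp is shut on it. I handed the job in at about 14.7 s; no verdict was reported.

**What I did:** I pushed the galvanised cap along the channel with slightly open fingertips until 14 N built up at the stop. The first pass missed: the real fingertips sit about 20–25 mm behind the reported TCP, so they slid over the cap without moving it. I measured that in the pictures, lowered the tool and pushed again. I then pushed the T bar along its arc with closed fingers until it snapped over, and moved the arm clear.

**Last checks:**
- **Cap:** it sits against the stop with its trailing edge square to within about 0.02 rad, measured before clamping. The last top picture shows no change.
- **Lever:** the bar in the top view is within 1 px of the predicted shut position. The scene view agrees to about 2 px, but at a low score of 0.41.
- **Pad:** it looks to be down on the cap, but I could not measure its force directly.
- **Bystanders:** the tray, can and screwdriver look unmoved.
- **Arm:** it is at rest with a wrist force of about 0.6 N, touching nothing.

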